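# Show the camera the stamp under a formed cap with an inspection mirror

### The job

Lift the formed aluminium cap out of the open die and set it down hub up, flat between the three locating pins of the inspection stand, over the window. Then pick up the inspection mirror and hold it under the plate, centred straight below the window where the camera is aimed, angled so that the camera sees the stamp on the cap's underside near the middle of the mirror, with the mirror touching nothing but the gripper. Finish while holding the mirror still at that angle; do not put it down, and leave the oil bottle, the wrench and the flat blank where they are.

Things in the scene. Friction and masses are not known exactly. Their poses are not given: they have to be found in the camera images.
- cap: Loose formed aluminium cap, 0.11 to 0.18 kg: round flange 64 mm diameter, 8 mm thick, with a round hub 32 mm diameter standing 34 mm above it (42 mm in all). Origin: centre of the flat underside, where the stamp (a 25 mm ring with a cross) is struck; z out of the hub. Starts hub up in the die's cavity, free to be lifted straight out by the hub.
- die: Fixed lower die: dark shoe 210 x 120 x 18 mm with a steel block 110 x 110 mm, top 50 mm above the bench. Its round cavity, 68 mm diameter and 8 mm deep, holds the cap's flange flush; the hub stands proud. Two guide pillars, 22 mm diameter, 75 mm above the bench, 84 mm from the centre on its x axis. Origin: on the bench under the cavity; x along the shoe, z up.
- stand: Fixed inspection stand; origin on the bench under the window, z up. Base 12 mm thick (x -65 to 65, y -275 to 65 mm), four 12 mm pillars at x, y = +-51 mm, plate 120 x 120 x 10 mm with top at 165 mm and a 46 mm round window. Under the plate it is open on all four sides. A camera on a 280 mm post (x 48, y -230 mm) on the -y side looks along +y, 30 degrees down, in under the plate.
- window (a point): Centre of the window in the plate's top face (stand frame 0, 0, 165 mm), where the cap's underside centre comes to rest; axes as the stand. Three locating pins, 8 mm diameter, 9 mm tall, bevelled tops, stand 38.5 mm from it at 60, 180 and 300 degrees from the stand's x; they leave the flange 2.5 mm play all round.
- lens (a point): Centre of the camera's round black front lens (stand frame 0, -173, 185 mm). Its z axis is the line of sight, out of the lens to sight, 200 mm away.
- sight (a point): Point the camera is aimed at, straight below the window (stand frame 0, 0, 85 mm). z: half way between straight up and the way to the lens, so 30 degrees off vertical, leaning to the stand's -y; x: the stand's x. A glass centred here and facing along z shows the stamp to the lens. Turn about z is free; a level handle out on the stand's -x side (robot's side) clears all.
- mirror: Loose inspection mirror, 0.09 to 0.14 kg, lying glass up: square rubber grip 16 x 16 mm (x -85 to 45, z 0 to 16 mm), thin stem, square head 60 x 60 x 5 mm, in line with the grip and rigid on it. Origin: underside of the grip, 10 mm behind the centre of mass; x along the handle to the head, z out of the glass. Take the grip across its width from above near the origin.
- glass (a point): Centre of the mirror's glass face (mirror frame 150, 0, 11 mm); z points out of the glass, axes as the mirror.
- oil_bottle: Bystander: white oil bottle 42 mm diameter, 110 mm tall, standing. Origin at the centre of its underside.
- wrench: Bystander: steel wrench 150 mm long lying on the bench. Origin under its middle.
- blank: Bystander: flat round aluminium blank 64 mm diameter, 14 mm thick, no hub. Origin at the centre of its underside.
Not all that is in view belongs to the job. What is meant by the cap is not pink, and is the smaller of those in its own colour. Of the things shaped like the die, the steel one is meant.

How it is judged:
By the outcome, as a careful person would: the job done as asked, in the order asked, and still so for the second after the job is handed in, while the arm keeps its last pose, push and grip.
It also fails if it takes over 58 s, if anything falls off the work surface, if the arm or the gripper's body presses on something with over 40 N, if the wrist force passes 120 N, or if a joint passes its speed limit or range.

### The arm

A 7-joint arm with a two-finger parallel gripper is mounted at the origin on the work surface. World frame = base frame: x ahead of the robot, y to its left, z up, the work surface at z = 0. Lengths are in m, angles in rad, forces in N, time in s.
With the tool pointing down it reaches from about 0.4 to 0.9 m from the base axis. Payload 5.6 kg.
Tool frame: the origin (TCP) lies midway between the tips of the shut fingers; the grasp point (between the pads) lies 19 mm behind it; z points along the fingers, y is the line along which they close (so a half turn about z gives the same grasp; the last joint's range is limited). The gripper opens to 92 mm and grips with 3 to 60 N. Pads are 20 mm wide; open, the fingers measure 128 mm over their backs; the gripper's body (75 mm by 189 mm) begins 69 mm behind the grasp point.
Start: joints at [-1.19, 0.468, -0.012, 1.603, 0.006, 1.071, -0.056], TCP at [0.267, 0.592, 0.215] pointing down, gripper open.
Joint ranges: [-2.53, 2.53], [-0.31, 2.02], [-1.57, 1.55], [0.28, 2.44], [-1.29, 4.43], [0.15, 1.84], [-2.92, 2.92]. Speed limits (rad/s): [2.57, 2.57, 3.14, 3.14, 3.14, 3.14, 3.14].

### API

Orientations are given as a 3x3 rotation matrix whose columns are the frame's x, y, z axes.
In Python, from station import env, effector, solver, viewer, workorder, search_frame, tip_of gives the robot as it stands. Calls block until the motion is done:
- env.reach(position, orientation): joint-space move of the TCP to a pose.
- env.movel(position, frame=None, rate=0.15): straight line of the TCP; frame=None keeps the orientation; rate is the mean speed in m/s.
- env.goto_joints(angles): joint-space move.
- effector.release() and effector.grasp(squeeze=None): open the fingers fully, or close them until they stop; squeeze is the grip in N (None keeps the last).
- env.pause(seconds).
- solver.inverse_kinematics(position, orientation): joint angles nearest the present ones, or None.
- env.sense(): the state.
- viewer.read_camera(name): name is "scene" or "top" or "wrist"; returns (picture, depth): 400x640x3 uint8, red, green, blue; 400x640 float32, m along the optical axis (not along the pixel's ray), 0 where there is no reading.
- viewer.camera_info(name): a dict with "intrinsics" (3x3 intrinsics, pixels), "eye" and "rotation" of the camera in the world; the wrist camera has in their place "T_tool_cam" (4x4, takes a point from camera to tool coordinates, whose origin is the TCP and whose axes are the flange's). Camera axes: x right, y up, looking along -z (the intrinsics and any distortion apply to the point x, -y, -z); pixel columns grow to the right and rows downward; lengths in m; the calibration is good to about 2 mm. A picture is of the moment at which its call begins: read the wrist's pose just before it. camera_info takes no time and is no camera call.
A pose or a line that the arm cannot do raises env.PlanningError and nothing moves.
- workorder.finish_job(): hands the job in; it is judged then, once.
Trained networks look in the newest picture that a camera, given by its name, has taken for a name from the list of things; names that differ only in an ending like _2 or _b are one class to them, and where a whole thing is asked for, a point or a joint stands for the part that bears it (a point fixed in the world has none). Each returns a list of dicts, best first, with "score" (0 to 1); they miss things now and then, are a little off and sometimes report something else, mostly with a low value. They report only what shows in the picture. A call takes as long as a camera call. They do not tell look-alikes from the thing itself.
- search_frame(camera, name): "at" ([x, y, z] in m, in world coordinates, good to about 4 mm: the middle of the surface that is visible of it).
- tip_of(camera, name): "at" ([x, y, z] in m, in world coordinates, good to about 4 mm: a listed point, or the origin of a listed thing).
The state is a dict: "t": time; "joint_positions": joint angles; "joint_velocities": joint speeds; "tau": joint torques, N m; "ee_pos": TCP position; "tcp_rot": TCP orientation; "wrist_force": force on the tool from outside, world axes, zero at the start; "moment": the same for the moment, N m; "gripper_width": finger opening in m; "grasp_force": force on a finger pad.
Only numpy, scipy, OpenCV 4.12 (cv2) and the standard library are available. Lean on these libraries where they do the work, as an engineer would, in place of code of your own. Each camera call takes 0.05 s, during which the arm holds its last target. There are 200 camera calls.

## Working session

There is one attempt and no reset: what is moved stays moved. The work goes in short steps, each a Python script; the robot and the scene stay as the last script left them, time stands still between calls to the robot, and variables do not carry over. Pictures are saved under pics/ and viewed, at most 10 in all, crops included, and the job is handed in when it is done.

```bash
mkdir -p pics; ls; python3 - <<'E'
from station import env, effector, solver, viewer, workorder, search_frame, tip_of
import cv2, numpy as np
for c in ["scene","top"]:
    p,d=viewer.read_camera(c); cv2.imwrite(f"pics/{c}0.png",p[:,:,::-1]); np.savez(f"pics/{c}0.npz",p=p,d=d)
    i=viewer.camera_info(c); print(c,{k:np.round(v,4).tolist() if not isinstance(v,str) else v for k,v in i.items()})
    for n in ["cap","die","stand","window","lens","sight","mirror","glass","oil_bottle","wrench","blank"]:
        for f in (search_frame,tip_of):
            try: print(n,f.__name__,[(round(r["score"],2),np.round(r["at"],3).tolist()) for r in f(c,n)][:4])
            except Exception as e: print(n,f.__name__,e)
print(env.sense()["t"])
E
```

```text
pics
scene {'intrinsics': [[383.8085, 0.0, 316.7677], [0.0, 383.8085, 199.294], [0.0, 0.0, 1.0]], 'eye': [1.2577, -0.2293, 0.9047], 'rotation': [[0.3676, -0.6388, 0.6759], [0.9299, 0.2647, -0.2555], [-0.0157, 0.7224, 0.6913]]}
cap call [(0.83, [0.559, 0.19, 0.006]), (0.76, [0.558, 0.324, 0.058]), (0.68, [0.524, 0.479, 0.015])]
cap call [(0.92, [0.513, 0.493, 0.004]), (0.82, [0.548, 0.199, -0.004]), (0.69, [0.55, 0.332, 0.046])]
die call [(0.91, [0.261, 0.309, 0.042]), (0.74, [0.589, 0.316, 0.028]), (0.66, [0.643, -0.312, 0.014])]
die call [(0.95, [0.547, 0.332, -0.005]), (0.62, [0.224, 0.322, 0.002])]
stand call [(0.83, [0.639, -0.307, 0.014])]
stand call [(0.94, [0.614, -0.208, 0.002])]
window call [(0.87, [0.644, -0.3, 0.014])]
window call [(0.93, [0.618, -0.197, 0.162])]
lens call [(0.91, [0.641, -0.304, 0.008])]
lens call [(0.91, [0.628, -0.373, 0.186])]
sight call [(0.8, [0.639, -0.3, 0.015]), (0.37, [0.795, 0.109, 0.068])]
sight call [(0.59, [0.611, -0.197, 0.086]), (0.58, [0.404, 0.232, 0.001])]
mirror call [(0.73, [0.616, 0.023, 0.012])]
mirror call [(0.86, [0.489, 0.013, 0.0
[... 1135 characters left out ...]
 0.023])]
window call [(0.59, [0.612, -0.198, 0.165])]
lens call [(0.96, [0.624, -0.319, 0.017]), (0.24, [0.534, 0.327, 0.03])]
lens call [(0.9, [0.63, -0.371, 0.182])]
sight call [(0.71, [0.624, -0.315, 0.025])]
sight call []
mirror call [(0.71, [0.615, 0.02, 0.014])]
mirror call [(0.81, [0.488, 0.01, 0.0])]
glass call [(0.78, [0.611, 0.024, 0.012])]
glass call [(0.66, [0.632, 0.038, 0.013])]
oil_bottle call [(0.52, [0.77, 0.112, 0.072])]
oil_bottle call [(0.74, [0.783, 0.118, -0.002])]
wrench call [(0.6, [0.763, 0.016, 0.005])]
wrench call [(0.75, [0.769, 0.014, 0.001])]
blank call [(0.59, [0.403, 0.23, 0.012]), (0.23, [0.625, -0.318, 0.018])]
blank call [(0.89, [0.403, 0.231, 0.002])]
2.3
```

View pics.

View pics/scene0.png

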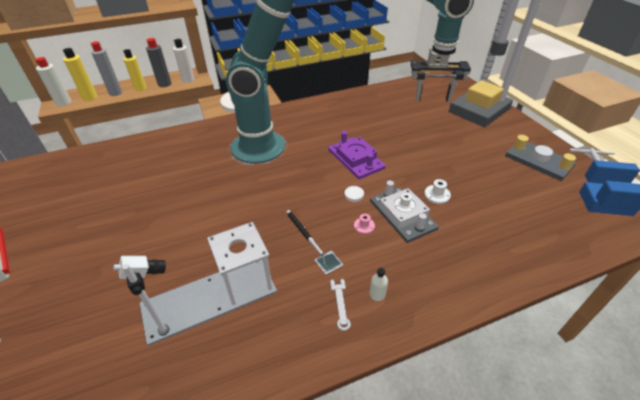

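View pics/top0.png

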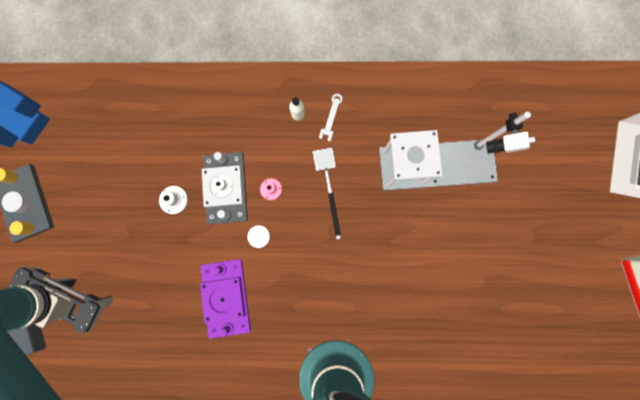

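The scene view shows the cap in the steel die at pixel (404,202), with a larger silver lookalike at (438,190) and pink at (365,223). The stand is at (238,245) and the mirror runs from (292,213) to (328,262). The top view agrees: cap (221,184), window (416,154), mirror (324,160)–(338,237). Next I'll move the wrist camera over the die.

```bash
cat > h.py <<'E'
from station import env, effector, solver, viewer, workorder, search_frame, tip_of
import cv2, numpy as np
from scipy.spatial.transform import Rotation as Rot
np.set_printoptions(precision=4,suppress=True)
def down(yaw):  # tool z down, tool y at yaw+90deg (mod sign)
    x=np.array([np.cos(yaw),np.sin(yaw),0]); z=np.array([0,0,-1.]); return np.c_[x,np.cross(z,x),z]
def cloud(cam,name=None):
    s=env.sense(); p,d=viewer.read_camera(cam); i=viewer.camera_info(cam); K=np.array(i["intrinsics"])
    if cam=="wrist":
        T=np.eye(4);T[:3,:3]=s["tcp_rot"];T[:3,3]=s["ee_pos"];T=T@np.array(i["T_tool_cam"]);R,e=T[:3,:3],T[:3,3]
    else: R,e=np.array(i["rotation"]),np.array(i["eye"])
    v,u=np.mgrid[:400,:640]
    c=np.stack([(u-K[0,2])/K[0,0]*d,-(v-K[1,2])/K[1,1]*d,-d],-1)
    W=c@R.T+e; W[d<=0]=np.nan
    if name: cv2.imwrite(f"pics/{name}.png",p[:,:,::-1]); np.savez(f"pics/{name}.npz",p=p,W=W,R=R,e=e,K=K)
    return p,W,R,e,K
def show(cam,*names):
    for n in names:
        for f,l in ((search_frame,"surf"),(tip_of,"tip")): print(n,l,[(round(r["score"],2),np.round(r["at"],4).tolist()) for r in f(cam,n)][:3])
E
python3 - <<'E'
from h import *
print({k:v for k,v in viewer.camera_info("wrist").items()})
s=env.sense(); print(s["tcp_rot"])
best=None
for y in (0,np.pi):
    q=solver.inverse_kinematics([.55,.335,.25],down(y)); print(y,q)
    if q is not None:
        c=abs(np.array(q)-s["joint_positions"]).sum()
        if best is None or c<best[0]: best=(c,y)
y=best[1]; print("yaw",y)
for k,pos in enumerate(([.55,.335,.26],[.52,.32,.24])):
    env.reach(pos,down(y)); p,W,*_=cloud("wrist",f"w{k}"); show("wrist","cap")
    m=(abs(W[...,2]-.084)<.006)&(np.hypot(W[...,0]-.55,W[...,1]-.335)<.04)
    P=W[m]; print(len(P),P.mean(0) if len(P) else 0,P.min(0) if len(P) else 0,P.max(0) if len(P) else 0)
print(env.sense()["t"])
E
```

```text
{'intrinsics': array([[346.1926,   0.    , 319.0894],
       [  0.    , 346.1926, 202.1718],
       [  0.    ,   0.    ,   1.    ]]), 'T_tool_cam': array([[ 0.001 ,  0.9566,  0.2914,  0.0811],
       [ 1.    , -0.0008, -0.0008, -0.0008],
       [-0.0006,  0.2914, -0.9566, -0.1705],
       [ 0.    ,  0.    ,  0.    ,  1.    ]])}
[[-0.9115  0.4113  0.    ]
 [ 0.4113  0.9115 -0.    ]
 [-0.      0.     -1.    ]]
0 [-1.0565  0.4721  0.639   1.615  -0.3011  1.1548 -1.9179]
3.141592653589793 [-0.6145  0.4254  0.021   1.5834 -0.0096  1.1329  0.9795]
yaw 3.141592653589793
cap surf [(0.97, [0.5463, 0.3316, 0.049]), (0.97, [0.509, 0.4845, 0.0142]), (0.7, [0.5414, 0.2049, 0.01])]
cap tip [(0.78, [0.5136, 0.4951, 0.0021]), (0.7, [0.5511, 0.3323, 0.0397]), (0.65, [0.5464, 0.1989, 0.0051])]
732 [0.5499 0.3351 0.0844] [0.5349 0.3199 0.0782] [0.5664 0.3508 0.0869]
cap surf [(0.9, [0.5382, 0.2082, 0.0107]), (0.89, [0.5065, 0.4877, 0.012]), (0.58, [0.5452, 0.3285, 0.051])]
cap tip [(0.82, [0.5476, 0.1998, 0.0006]), (0.81, [0.5143, 0.4954, 0.0003]), (0.76, [0.5532, 0.331, 0.0425])]
777 [0.5494 0.335  0.0843] [0.5345 0.32   0.078 ] [0.5659 0.3501 0.0869]
4.3167
```

```bash
python3 - <<'E'
from h import *
env.reach([.58,.0,.35],down(np.pi))
for k,pos in enumerate(([.60,-.20,.36],[.57,-.24,.36])):
    env.reach(pos,down(np.pi)); p,W,*_=cloud("wrist",f"s{k}"); show("wrist","window","lens")
    m=(abs(W[...,2]-.165)<.004)&(np.hypot(W[...,0]-.615,W[...,1]+.197)<.1); 
    P=W[m]; print("z",np.median(P[:,2]),len(P)); r=cv2.minAreaRect((P[:,:2]*1000).astype(np.float32)); print("plate",r)
    # window circle: hole in plate mask rasterised
    cs,h=cv2.findContours(m.astype(np.uint8),cv2.RETR_CCOMP,cv2.CHAIN_APPROX_NONE)
    for c,hh in zip(cs,h[0]):
        if hh[3]>=0 and len(c)>20:
            Q=np.array([W[a[0][1],a[0][0]] for a in c]); A=np.c_[2*Q[:,:2],np.ones(len(Q))]; b=(Q[:,:2]**2).sum(1)
            x=np.linalg.lstsq(A,b,rcond=None)[0]; print("hole",x[:2],np.sqrt(x[2]+x[:2]@x[:2]),len(c))
    m2=(abs(W[...,2]-.174)<.004)&(np.hypot(W[...,0]-.615,W[...,1]+.197)<.05); print("pins",m2.sum())
env.reach([.54,.02,.25],down(np.pi)); cloud("wrist","m0"); show("wrist","mirror","glass")
env.reach([.50,.02,.22],down(np.pi)); cloud("wrist","m1"); show("wrist","mirror","glass")
print(env.sense()["t"])
a=np.hstack([cv2.imread("pics/s0.png")[:,100:500],cv2.imread("pics/m0.png")[:,120:520]]); cv2.imwrite("pics/sm.png",a)
E
```

```text
window surf [(0.9, [0.6237, -0.3289, 0.1663]), (0.31, [0.4173, 0.2121, 0.015])]
window tip [(0.9, [0.6111, -0.2002, 0.166])]
lens surf [(0.76, [0.6265, -0.3302, 0.1693])]
lens tip [(0.93, [0.6269, -0.3743, 0.1936])]
z 0.16553067942263902 10314
plate ((615.6914672851562, -199.82342529296875), (120.74474334716797, 120.50342559814453), 4.590003490447998)
hole [ 0.6389 -0.2321] 0.005044371208284611 24
hole [ 0.6338 -0.1646] 0.0050567642866544155 24
hole [ 0.6152 -0.1998] 0.02319571648797751 117
hole [ 0.5782 -0.2029] 0.004771326008037002 26
pins 136
window surf [(0.8, [0.6172, -0.3019, 0.1631])]
window tip [(0.74, [0.61, -0.2004, 0.1645])]
lens surf [(0.66, [0.6181, -0.3035, 0.1699])]
lens tip [(0.97, [0.6259, -0.3745, 0.1872])]
z 0.1655635498680041 9472
plate ((615.6532592773438, -199.89453125), (120.91096496582031, 120.25619506835938), 4.324002742767334)
hole [ 0.639  -0.2315] 0.005251405441954109 24
hole [ 0.6342 -0.1641] 0.005383125551414133 24
hole [ 0.6151 -0.1999] 0.02323192351530132 112
hole [ 0.5783 -0.2024] 0.004917944867778362 24
pins 132
mirror surf [(0.82, [0.5879, 0.0203, 0.0086])]
mirror tip [(0.93, [0.4869, 0.0122, -0.0016])]
glass surf [(0.81, [0.5883, 0.0199, 0.0092])]
glass tip [(0.68, [0.6361, 0.0389, 0.0055])]
mirror surf [(0.94, [0.5863, 0.0202, 0.0076])]
mirror tip [(0.63, [0.614, -0.2019, 0.0004]), (0.58, [0.4876, 0.0094, -0.0025])]
glass surf [(0.88, [0.5836, 0.021, 0.008])]
glass tip [(0.9, [0.6318, 0.0343, 0.0088])]
9.1583
```

View pics/sm.png

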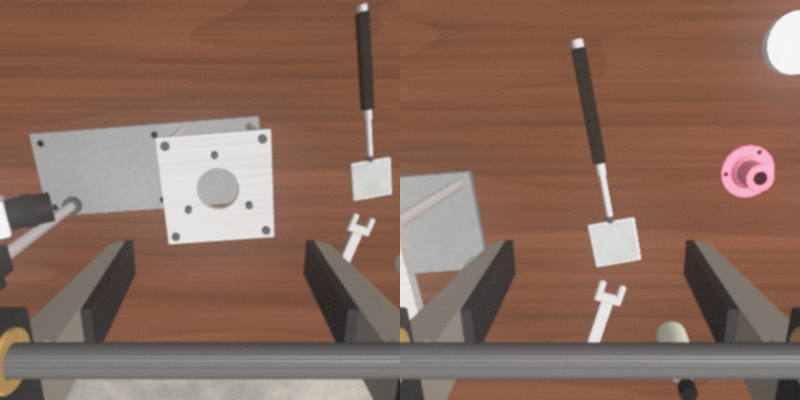

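The left half shows the plate with its window at (217,188) and three dark pin tops around it, rotated about 4.4°. The right half shows the mirror lying glass up, with the grip from (578,45) to (600,162) and the head at (614,242). I'll measure the mirror offline from the saved clouds, then pick the cap.

```bash
python3 - <<'E'
from h import *
for k in (0,1):
    f=np.load(f"pics/m{k}.npz"); p,W=f["p"].astype(int),f["W"]
    roi=(np.abs(W[...,0]-.54)<.17)&(np.abs(W[...,1]-.02)<.06)&(W[...,2]<.04)
    dark=roi&(p.max(-1)<70)&(W[...,2]>.008); dark[250:]=False
    n,l,st,_=cv2.connectedComponentsWithStats(dark.astype(np.uint8)); g=W[l==1+np.argmax(st[1:,4])]
    r=cv2.minAreaRect((g[:,:2]*1000).astype(np.float32)); print("grip",r,len(g),g.mean(0),np.percentile(g[:,2],[5,50,95]))
    br=roi&(p.min(-1)>150)&(np.hypot(W[...,0]-.635,W[...,1]-.035)<.05)
    n,l,st,_=cv2.connectedComponentsWithStats(br.astype(np.uint8)); h=W[l==1+np.argmax(st[1:,4])]
    r2=cv2.minAreaRect((h[:,:2]*1000).astype(np.float32)); print("head",r2,len(h),h.mean(0),np.percentile(h[:,2],[5,50,95]))
    d=np.array(r2[0])-r[0]; print("yaw",np.degrees(np.arctan2(d[1],d[0])),np.linalg.norm(d))
# cap
R=down(np.pi); c=np.array([.5503,.3352,0])
env.reach(c+[0,0,.2],R); env.movel(c+[0,0,.058],rate=.15); print("before",env.sense()["wrist_force"])
print(effector.grasp(25)); s=env.sense(); print(s["gripper_width"],s["grasp_force"],s["ee_pos"],s["wrist_force"])
env.movel(s["ee_pos"]+np.array([0,0,.03]),rate=.06); s=env.sense(); print(s["gripper_width"],s["grasp_force"],s["wrist_force"])
env.movel(c+[0,0,.3],rate=.2); s=env.sense(); print(s["gripper_width"],s["grasp_force"],s["wrist_force"],s["t"])
cloud("wrist","c0"); cloud("top","ct"); cloud("scene","cs")
for a in (4.4,):
  y=np.radians(a); X=np.array([np.cos(y),np.sin(y),0]);Y=np.array([-np.sin(y),np.cos(y),0]);Z=np.array([0,0,1.])
  z=.866*Z-.5*Y; w=np.array([.6155,-.1998,.0855])
  for sg in (1,-1):
    Rm=np.c_[X*sg,np.cross(-z,X*sg),-z]
    for back in (0,.06,.12):
      for dz in (0,.1): print(sg,back,dz,solver.inverse_kinematics(w-X*(.15+back)+dz*Z-z*.008,Rm))
E
```

```text
grip ((470.08709716796875, 5.497734069824219), (120.88127136230469, 13.053815841674805), 10.353564262390137) 960 [0.4654 0.0045 0.0165] [0.0152 0.0165 0.018 ]
head ((639.1080932617188, 36.63427734375), (60.60693359375, 61.195831298828125), 10.6229887008667) 2008 [0.6378 0.0371 0.0112] [0.0097 0.0114 0.0127]
yaw 10.437834890967418 171.86500937530158
grip ((477.77105712890625, 6.993122100830078), (17.74903678894043, 12.587301254272461), 11.918445587158203) 50 [0.4803 0.0053 0.0164] [0.0152 0.0164 0.0175]
head ((640.8284912109375, 36.83589172363281), (66.61671447753906, 62.61384582519531), 11.125931739807129) 2129 [0.6378 0.0371 0.0112] [0.0096 0.0114 0.0127]
yaw 10.371487293380147 165.76585205697717
before [ 0.2287 -0.3477  0.571 ]
False
0.03152059305217016 24.99994397163391 [0.5503 0.3353 0.058 ] [-0.2598 -0.8086 -0.6345]
0.03166728630171751 24.99971330165863 [ 0.4156 -0.5893 -1.5661]
0.03140873661362773 24.999710619449615 [ 0.8151  0.024  -0.9728] 14.275
1 0 0 [ 0.1498  0.7027  0.6216  1.8592 -0.7838  1.2598 -0.293 ]
1 0 0.1 [ 0.1     0.5564  0.6848  1.8168 -0.6857  1.3939 -0.4112]
1 0.06 0 [ 0.1778  0.6553  0.6511  1.9677 -0.7542  1.2254 -0.2078]
1 0.06 0.1 [ 0.1192  0.4923  0.7183  1.9239 -0.6371  1.3637 -0.344 ]
1 0.12 0 [ 0.197   0.6231  0.7106  2.0656 -0.7307  1.2037 -0.1069]
1 0.12 0.1 [ 0.1348  0.4368  0.7731  2.0197 -0.5869  1.3417 -0.2698]
-1 0 0 [ 0.3329  0.6456  0.3645  1.8469 -0.6501  1.1709  2.7264]
-1 0 0.1 [ 0.2585  0.5095  0.4608  1.8066 -0.5974  1.3346  2.6393]
-1 0.06 0 [ 0.3391  0.6016  0.431   1.9575 -0.6474  1.1509  2.8265]
-1 0.06 0.1 [ 0.211   0.4627  0.5919  1.9185 -0.5927  1.3319  2.7456]
-1 0.12 0 [ 0.94    0.539  -0.2326  2.0173 -0.2862  1.0006  2.5685]
-1 0.12 0.1 [ 0.174   0.4228  0.7198  2.0176 -0.5699  1.329   2.8493]
```

```bash
python3 - <<'E'
from h import *
W=np.load("pics/c0.npz")["W"]
for lo,hi,n in ((.286,.297,"flange"),(.320,.330,"hubtop")):
    m=(W[...,2]>lo)&(W[...,2]<hi)&(np.hypot(W[...,0]-.55,W[...,1]-.335)<.034)
    P=W[m]; print(n,len(P),P.mean(0) if len(P) else "",P.min(0) if len(P) else "",P.max(0) if len(P) else "")
R=down(np.pi); w=np.array([.6155,-.1998,.1655])
env.reach([.56,.0,.34],R); env.reach(w+[0,0,.08],R); env.movel(w+[0,0,.032],rate=.12)
f0=env.sense()["wrist_force"]
for h in np.arange(.026,.0135,-.002):
    env.movel(w+[0,0,h],rate=.05); s=env.sense(); df=s["wrist_force"]-f0; print(round(h,3),df)
    if df[2]>4: break
cloud("wrist","p0"); print(s["t"],s["ee_pos"])
E
```

```text
flange 3733 [0.5319 0.3337 0.2915] [0.518  0.3025 0.286 ] [0.5764 0.3656 0.2969]
hubtop 4084 [0.5474 0.3337 0.3249] [0.5337 0.3036 0.32  ] [0.5657 0.3644 0.33  ]
0.026 [-0.3173  0.5738 -0.0614]
0.024 [ 0.1627 -0.2167  0.8728]
0.022 [-0.4976 -0.0051 -0.692 ]
0.02 [-0.4167  0.0417 -0.8115]
0.018 [ 0.2569 -0.0478  0.3926]
0.016 [ 0.6653 -0.7657  0.15  ]
0.014 [-1.6495  2.3874  7.0075]
18.925 [ 0.6157 -0.1998  0.1809]
```

```bash
python3 - <<'E'
from h import *
effector.release(); w=np.array([.6155,-.1998,.1655]); env.movel(w+[0,0,.12],rate=.15); env.reach([.60,-.2,.36],down(np.pi))
p,W,*_=cloud("wrist","q0"); q=w[:2]
for z,r,n in ((.1735,.04,"flange"),(.2075,.03,"hub")):
    m=(abs(W[...,2]-z)<.003)&(np.hypot(W[...,0]-q[0],W[...,1]-q[1])<r); P=W[m]
    print(n,len(P),P.mean(0),(P.min(0)+P.max(0))/2-np.r_[q,0],np.ptp(P,axis=0))
    A=np.c_[P[:,:2],np.ones(len(P))]; print("slope",np.linalg.lstsq(A,P[:,2],rcond=None)[0][:2])
print(env.sense()["t"]); cv2.imwrite("pics/q0c.png",cv2.resize(p[80:280,230:450,::-1],None,fx=2,fy=2))
E
```

```text
flange 1678 [ 0.6117 -0.2004  0.1737] [-0.0039  0.0011  0.1735] [0.0721 0.0706 0.0059]
slope [-0.0025 -0.0007]
hub 777 [ 0.6154 -0.2006  0.2076] [ 0.0004 -0.0011  0.2075] [0.0311 0.0305 0.0054]
slope [0.0071 0.0027]
21.2667
```

View pics/q0c.png

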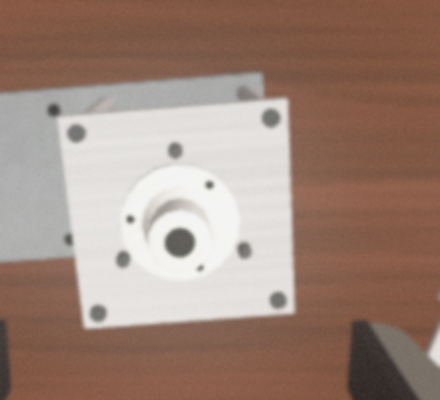

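The picture shows the cap seated flat and hub up between the three pins, at (176,151), (123,259) and (244,250) in the crop. Depth heights of 0.1737 for the flange and 0.2076 for the hub agree. Next is the mirror.

```bash
cat >> h.py <<'E'
yw=np.radians(4.4); X=np.array([np.cos(yw),np.sin(yw),0]);Y=np.array([-np.sin(yw),np.cos(yw),0]);Z=np.array([0,0,1.])
SZ=np.cos(np.pi/6)*Z-.5*Y; SIGHT=np.array([.6155,-.1998,.0852]); RG=np.c_[X,np.cross(SZ,X),SZ]  # wanted glass frame
def head(W,p,c,rad=.05,out=None):
    """glass frame from a cloud: bright patch near c"""
    near=(np.linalg.norm(W-c,axis=-1)<rad)&(p.min(-1)>110)
    n,l,st,_=cv2.connectedComponentsWithStats(near.astype(np.uint8)); P=W[l==1+np.argmax(st[1:,4])]
    for _ in range(3):
        m=np.median(P,0); u,s,v=np.linalg.svd(P-P.mean(0),full_matrices=False); d=(P-P.mean(0))@v[2]; P=P[abs(d-np.median(d))<.004]
    n=v[2]; e=v[:2]; r=cv2.minAreaRect((((P-P.mean(0))@e.T)*1000).astype(np.float32))
    ctr=P.mean(0)+np.array(r[0])/1000@e; a=np.radians(r[2]); d1=np.cos(a)*e[0]+np.sin(a)*e[1]
    return ctr,n,d1,r,len(P)
E
python3 - <<'E'
from h import *
a=np.radians(10.4); R=down(a); o=np.array([.490,.0098,0])+.005*R[:,0]
env.reach([.56,.0,.30],down(np.pi)); 
env.reach(o+[0,0,.12],R); env.movel(o+[0,0,.004],rate=.12); print(env.sense()["wrist_force"])
print(effector.grasp(45)); s=env.sense(); print(s["gripper_width"],s["grasp_force"],s["ee_pos"])
env.movel(o+[0,0,.06],rate=.1); env.movel(o+[0,0,.30],rate=.2); s=env.sense(); print(s["gripper_width"],s["grasp_force"],s["wrist_force"])
p,W,*_=cloud("wrist","g0"); T=s["tcp_rot"]; t=s["ee_pos"]
exp=t+T@np.array([.145,0,-.007]); print("exp",exp)
ctr,n,d1,r,k=head(W,p,exp); print("ctr tool",T.T@(ctr-t),"n",T.T@n,"d1",T.T@d1,r,k)
for b in (0,.06,.13):
    for dz in (0,.1,.2): print(b,dz,solver.inverse_kinematics(SIGHT-X*(.145+b)+dz*Z-SZ*.007,np.c_[X,-RG[:,1],-SZ]))
print(s["t"]); cv2.imwrite("pics/g0c.png",p[:,:,::-1])
E
```

```text
[-0.4163 -0.9883  0.2247]
False
0.015372535866724329 44.999908804893494 [0.4949 0.0107 0.004 ]
0.015172140221209603 44.99954402446747 [-0.8429  0.0611 -1.1949]
exp [0.6368 0.0368 0.3056]
ctr tool [ 0.1091  0.0016 -0.0075] n [ 0.035   0.0008 -0.9994] d1 [ 0.9994 -0.0037  0.035 ] ((-0.15949440002441406, -6.559730529785156), (27.78945541381836, 59.77164077758789), 89.92092895507812) 3142
0 0 [ 0.0779  0.7425  0.7252  1.8532 -0.8415  1.3102 -0.2498]
0 0.1 [-0.0188  0.6234  0.8654  1.8132 -0.7679  1.4633 -0.3356]
0 0.2 [-0.0818  0.5072  0.9471  1.7301 -0.6889  1.6078 -0.446 ]
0.06 0 [ 0.0518  0.7296  0.8314  1.9654 -0.8486  1.3122 -0.1227]
0.06 0.1 [-0.0698  0.6086  1.0039  1.9243 -0.7576  1.4716 -0.2125]
0.06 0.2 [-0.1279  0.4537  1.0548  1.8379 -0.6394  1.5957 -0.3625]
0.13 0 [ 0.0411  0.7295  0.9508  2.0805 -0.8431  1.3162  0.0321]
0.13 0.1 [-0.1332  0.6472  1.2132  2.0382 -0.7561  1.5144 -0.0248]
0.13 0.2 [-0.1678  0.386   1.172   1.9465 -0.5618  1.5765 -0.2772]
28.775
```

View pics/g0c.png

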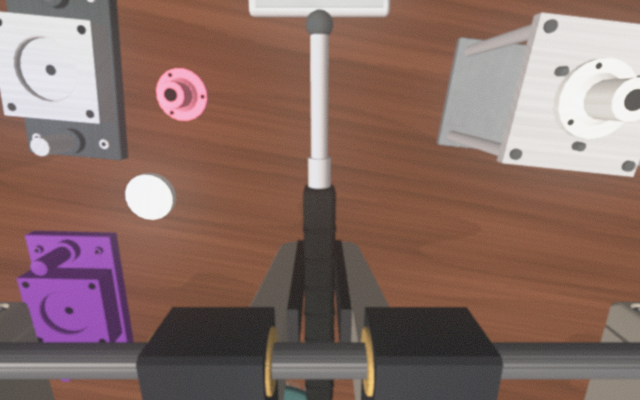

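The mirror is held straight along the grip, with the stem at (319,90) and the head at the top edge (319,8), mostly out of view. I'll tilt it at a clear place and measure the glass with the fixed cameras.

```bash
python3 - <<'E'
from h import *
W=np.load("pics/g0.npz")["W"]; p=np.load("pics/g0.npz")["p"]
RT=np.c_[X,-RG[:,1],-SZ]
tgt=lambda b,dz: SIGHT-X*(.145+b)+dz*Z-SZ*.007
env.reach(tgt(.13,.2),RT); s=env.sense(); T,t=s["tcp_rot"],s["ee_pos"]; print(t-tgt(.13,.2),s["gripper_width"])
exp=t+T@np.array([.145,0,-.007]); out=[]
for c in ("top","scene"):
    p,W,*_=cloud(c,"h_"+c); show(c,"glass")
    try:
        ctr,n,d1,r,k=head(W,p,exp); n=n*np.sign(n@SZ); print(c,"ctr tool",T.T@(ctr-t),"n",T.T@n,"d1",T.T@d1,r,k)
    except Exception as e: print(e)
    i=viewer.camera_info(c); K=np.array(i["intrinsics"]); cc=np.array(i["rotation"]).T@(exp-np.array(i["eye"])); u,v=K[0,2]-K[0,0]*cc[0]/cc[2],K[1,2]+K[1,1]*cc[1]/cc[2]; print(u,v)
    v0,u0=int(max(v-50,0)),int(max(u-70,0)); out.append(cv2.resize(p[v0:v0+100,u0:u0+140,::-1],(560,400))[:, :400] if 0 else cv2.resize(p[v0:v0+100,u0:u0+100,::-1],(400,400)))
cv2.imwrite("pics/hh.png",np.hstack(out)); print("exp",exp,env.sense()["t"])
E
```

```text
[ 0.0007  0.0008 -0.0003] 0.015444174132449404
glass surf [(0.63, [0.4393, -0.2094, 0.2858])]
glass tip [(0.92, [0.4855, -0.2094, 0.286])]
top ctr tool [ 0.1363  0.0008 -0.0075] n [ 0.001  -0.0099 -1.    ] d1 [-0.9998  0.0203 -0.0013] ((8.197942733764648, -2.0112571716308594), (81.04257202148438, 61.776336669921875), 1.5837194919586182) 572
434.4580133400949 197.9391750239858
glass surf [(0.91, [0.4788, -0.2153, 0.2857])]
glass tip [(0.61, [0.4892, -0.2135, 0.2868])]
scene ctr tool [ 0.1377  0.0004 -0.0075] n [ 0.0257 -0.0028 -0.9997] d1 [ 0.0048  1.     -0.0027] ((-12.655890464782715, 11.988035202026367), (59.244144439697266, 79.81658935546875), 69.0464096069336) 121
214.45834716094106 179.08996075657308
exp [ 0.4866 -0.2087  0.2848] 30.2167
```

View pics/hh.png

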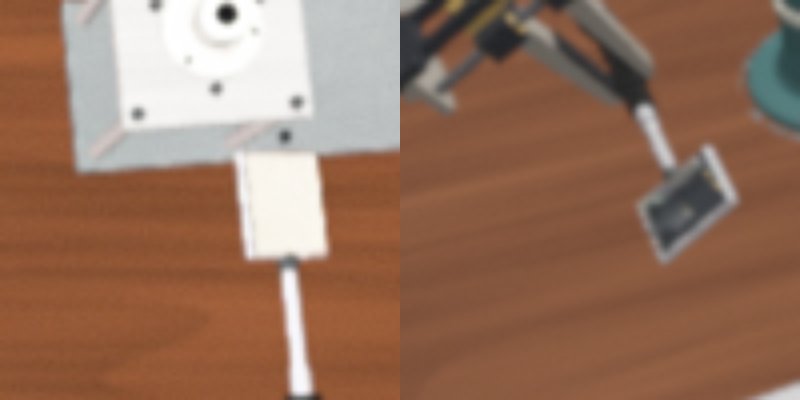

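```bash
python3 - <<'E'
from h import *
s=env.sense(); T,t=s["tcp_rot"],s["ee_pos"]
for c in ("top","scene"):
    W=np.load(f"pics/h_{c}.npz")["W"]; Q=(W-t)@T; m=(abs(Q[...,0]-.145)<.04)&(abs(Q[...,1])<.04)&(abs(Q[...,2]+.007)<.012); P=Q[m]
    print(c,len(P),P.min(0),P.max(0)); H=P[(P[:,0]>.122)&(P[:,0]<.170)&(abs(P[:,1])<.026)]
    for _ in range(3):
        A=np.c_[H[:,:2]-[.145,0],np.ones(len(H))]; x=np.linalg.lstsq(A,H[:,2],rcond=None)[0]; e=H[:,2]-A@x; H=H[abs(e-np.median(e))<.004]
    print("plane z=",x,"rms",e.std(),len(H))
    for y in np.arange(-.03,.031,.01):
        r=P[abs(P[:,1]-y)<.004]; print(round(y,2),r[:,0].min(),r[:,0].max(),end=" | ")
    print([ (np.round(x0,3),P[abs(P[:,0]-x0)<.004][:,1].min(),P[abs(P[:,0]-x0)<.004][:,1].max()) for x0 in (.13,.145,.16)])
E
```

```text
top 564 [ 0.1052 -0.0297 -0.0107] [ 0.1772  0.0321 -0.0011]
plane z= [ 0.0021 -0.0011 -0.0072] rms 0.0009558748684228645 369
-0.03 0.11916468690569591 0.17621912205599086 | -0.02 0.11845079998356081 0.17629686568764852 | -0.01 0.11844860325864846 0.17661053474244487 | 0.0 0.10520057560915526 0.17662847229155781 | 0.01 0.11811461444231962 0.1772106167777075 | 0.02 0.11786276544077344 0.1770931594763551 | 0.03 0.11988976716362625 0.17702374428875944 | [(np.float64(0.13), np.float64(-0.02839626394739988), np.float64(0.03169430416556143)), (np.float64(0.145), np.float64(-0.028741393912703545), np.float64(0.03071171561963089)), (np.float64(0.16), np.float64(-0.028596275304106526), np.float64(0.02978972486798892))]
scene 387 [ 0.1062 -0.0291 -0.0104] [ 0.1779  0.0306 -0.0027]
plane z= [ 0.0002  0.0059 -0.0075] rms 0.001043867565301222 250
-0.03 0.1201190206149841 0.17626658405559253 | -0.02 0.1182588711614667 0.17735745576250975 | -0.01 0.1188047058622143 0.17709895166054446 | 0.0 0.10715611889479662 0.17543024452500322 | 0.01 0.1182262091327036 0.1767884923377865 | 0.02 0.1177050483486455 0.17786331250083667 | 0.03 0.11934122859168139 0.17767877906005516 | [(np.float64(0.13), np.float64(-0.028544256707676574), np.float64(0.029996845429470346)), (np.float64(0.145), np.float64(-0.028718306788260053), np.float64(0.028993415871356874)), (np.float64(0.16), np.float64(-0.029081800159971454), np.float64(0.030173506232718982))]
```

```bash
python3 - <<'E'
from h import *
RT=np.c_[X,-RG[:,1],-SZ]; g=np.array([.1475,.0005,-.0072]); base=SIGHT-RT@g
env.movel(base-.13*X+.2*Z,RT,rate=.15)
env.movel(base-.13*X,RT,rate=.15); print(env.sense()["wrist_force"])
env.movel(base,RT,rate=.07); env.pause(.3)
s=env.sense(); e=base-s["ee_pos"]; print(e); env.movel(base+e,RT,rate=.05); env.pause(.5)
s=env.sense(); T=s["tcp_rot"]; print("err glass",s["ee_pos"]+T@g-SIGHT,"tilt deg",np.degrees(Rot.from_matrix(RT.T@T).as_rotvec()),s["wrist_force"],s["gripper_width"],abs(s["joint_velocities"]).max(),s["t"])
p,W,*_=cloud("scene","f_s"); p2,W2,*_=cloud("top","f_t")
cv2.imwrite("pics/ff.png",np.hstack([cv2.resize(p[190:350,110:310,::-1],(500,400)),cv2.resize(p2[100:220,360:510,::-1],(300,400))[:, :300]]))
for c in ("scene","wrist"):
    if c=="wrist": viewer.read_camera(c)
    show(c,"glass","cap")
for n,w in (("scene",W),("top",W2)):
    Q=(w-s["ee_pos"])@T; m=(abs(Q[...,0]-.145)<.05)&(abs(Q[...,1])<.045)&(abs(Q[...,2]+.007)<.012); P=Q[m]; print(n,len(P),P.min(0) if len(P) else "",P.max(0) if len(P) else "",np.median(P,0) if len(P) else "")
E
```

```text
[-0.0901 -0.5135 -1.334 ]
[ 0.  0. -0.]
err glass [ 0.      0.0001 -0.    ] tilt deg [ 0.0016 -0.0014 -0.0002] [-0.7555 -0.1774 -1.5833] 0.015690804392195532 0.0019617212594740816 35.0083
glass surf [(0.53, [0.6318, -0.2125, 0.0855])]
glass tip [(0.63, [0.6183, -0.2027, 0.0836])]
cap surf [(0.73, [0.6284, -0.2034, 0.1753]), (0.69, [0.5252, 0.4836, 0.0122]), (0.58, [0.5592, 0.191, 0.0072])]
cap tip [(0.72, [0.6138, -0.2057, 0.1643]), (0.64, [0.5098, 0.4921, 0.0029]), (0.62, [0.551, 0.1979, -0.0033])]
glass surf [(0.89, [0.484, -0.2108, 0.0868])]
glass tip []
cap surf [(0.75, [0.5408, 0.1862, 0.0335])]
cap tip [(0.8, [0.5488, 0.1995, 0.0046])]
scene 175 [ 0.1419 -0.0288 -0.0111] [ 0.1773  0.0312 -0.0012] [ 0.1657  0.0064 -0.0075]
top 4 [ 0.0953 -0.0025 -0.0103] [ 0.0985  0.0066 -0.0052] [ 0.0977 -0.0023 -0.0065]
```

View pics/ff.png

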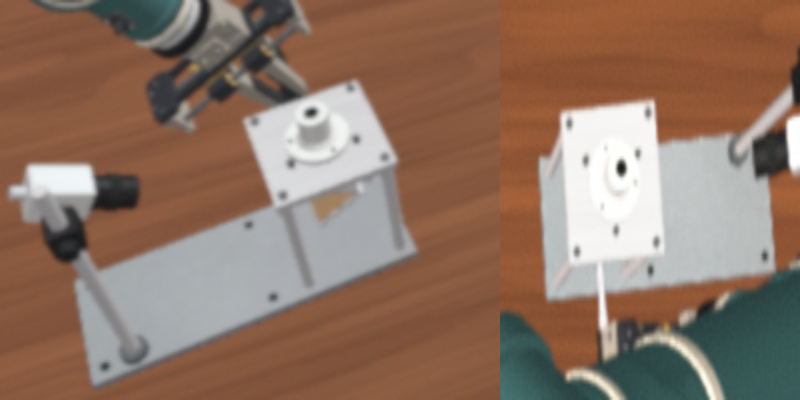

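The picture shows the cap hub up between the pins at (315,125) and the mirror head under the plate at (335,205), clear of the pillars. The force on the wrist is only the mirror's weight.

```bash
python3 -c "
from h import *
print(workorder.finish_job())"
```

```text
the job is handed in; nothing more can be done
None
```

The job is handed in at about 35 s of the 58 s allowed: the cap sits hub up and flat between the pins over the window, and the mirror is held still under it, glass centre within about 2 mm (camera calibration) of the sight point at 30°; I could not see the inspection camera's own view, so the stamp's place in the mirror rests on that geometry.

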